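# Move the snap cover to the packed tiffin box

### The job

The steel snap cover is locked on the empty tiffin box; the packed box of the same kind stands open. Squeeze the cover's two upright tabs together to free it, lift it off level without wrenching it or bending the tabs, and press it gently home on the packed box so that both catches spring out under the rim and lock it there. Leave everything else on the counter where it stands.

Things in the scene. Friction and masses are not known exactly. Their poses are not given: they have to be found in the camera images.
- cover: Flat steel cover, 148 mm (its x) by 100 mm (its y), plate 4 mm thick, 0.15 to 0.3 kg, same turned half round. Origin: centre of the plate's underside, z up. Two upright tabs stand on it. Beside them the plate's top is bare to the long edges (20 mm a side): fingertips may rest and press there. Four tapered lugs at x, y = +-53, +-29 mm reach 18 mm below, 2 mm play in the mouth.
- tab_l: Spring tab on the cover's +y side: upright dark plate 26 mm (x) by 5 mm (y), top 29 mm above the cover's underside, outer face at cover y = 30 mm. The pair is 60 mm over the outer faces, 46 mm when squeezed to its stops. Moves from 3 N, at its stop at 7 N; 12 to 20 N holds the cover well, over 35 N from a finger bends it. Origin: mid-thickness, level with the cover's underside.
- tab_r: The opposite, mirror-image tab on the cover's -y side. Pinch both along the cover's y. Each carries a catch below the plate (top 6.6 mm under the plate's underside) reaching out to cover y = 41 mm, under the box's rim. Its end is square: it does not click in by pushing, so keep the tabs squeezed until the cover is pressed down, then let go while still pressing.
- catch_l (a joint): Travel of tab_l inwards: 0 = out (locked under the rim when the cover is down), 0.007 m = fully squeezed; above 0.0055 the catch clears the rim.
- catch_r (a joint): The same for tab_r. On the packed box a sprung seal frame stands 3.5 mm above the rim and pushes back from 2.5 N, 2.5 N more per mm. Hard stop: plate on the bare rim, at 11 N (cover weight included). The catches pass under the rim only while the cover is pushed to within 1.5 mm of that stop (8 N or more); locked, the seal keeps it tight.
- box_a: The empty tiffin box that wears the cover at the start: steel, 140 mm (x) by 92 mm (y) by 60 mm tall, fixed on a wooden stand 160 by 112 mm of varying height. Origin: centre of the stand's top, z up; rim at z = 60 mm. Mouth 120 by 72 mm inside an inturned rim 10 mm wide, 5 mm thick. The cover's x lies along the box's x.
- box_b: The packed tiffin box, open, holding six round sweets well below the rim; steel box, mouth, rim, axes as box_a, also with no play in its fixed wooden stand, but wedged in it at an unknown height. Origin: centre of the stand's top. Its rim is anywhere from 60 to 80 mm above this origin: feel for it at 10 mm/s or less. Over 40 N between the cover and either box spoils the seal or rim.
- box_a_mouth (a point): Centre of box_a's mouth at rim height (60 mm above the box origin). At the start the cover is locked here, its underside 1.5 mm above the rim; it gives 1.5 mm under a push.
- jar: Bystander: squat clear glass jar with a steel cap, 90 mm across, 80 mm tall. Origin: centre of its underside.
- funnel: Bystander: yellow plastic funnel standing mouth down, 92 mm across, 78 mm tall. Origin: centre of its underside.
- spoon: Bystander: bamboo spoon, 170 mm long, lying flat. Origin: centre of its underside.
- crock: Bystander: white ceramic crock with a steel lid, 100 mm across, 96 mm tall. Origin: centre of its underside.
- tumbler: Bystander: open steel tumbler, 72 mm across, 95 mm tall. Origin: centre of its underside.
- tin: Bystander: closed plain steel tin, 68 mm across, 90 mm tall. Origin: centre of its underside.
- bowl: Bystander: white ceramic bowl, 110 mm across, 45 mm tall. Origin: centre of its underside.
There are look-alikes about, which are no part of the job. What is shaped like the cover but pink, turquoise or yellow is not meant.

How it is judged:
By the outcome, as a careful person would: the job done as asked, in the order asked, and still so for the second after the job is handed in, with the robot touching nothing.
It also fails if it takes over 58 s, if anything falls off the work surface, if the arm or the gripper's body presses on something with over 40 N, if the wrist force passes 120 N, or if a joint passes its speed limit or range.

### The arm

A 6-joint arm with a two-finger parallel gripper is mounted at the origin on the work surface. World frame = base frame: x ahead of the robot, y to its left, z up, the work surface at z = 0. Lengths are in m, angles in rad, forces in N, time in s.
With the tool pointing down it reaches from about 0.375 to 0.975 m from the base axis. Payload 3.8 kg.
Tool frame: the origin (TCP) lies at the very end of the fingers, on their centre line; the grasp point (between the pads) lies 19 mm behind it (env.grasp_offset is the distance from the TCP to the grasp point, in m); z points along the fingers, y is the line along which they close (so a half turn about z gives the same grasp; the last joint's range is limited). The gripper opens to 88 mm and grips with 3 to 60 N. Pads are 18 mm wide; open, the fingers measure 123 mm over their backs; the gripper's body (75 mm by 187 mm) begins 45 mm behind the grasp point.
Start: joints at [1.137, 0.264, 1.604, -0, 1.274, -0.037], TCP at [0.261, 0.623, 0.239] pointing down, gripper open.
Joint ranges: [-2.63, 2.63], [-0.94, 2.18], [0.31, 2.57], [-1.31, 4.45], [0, 2.66], [-2.55, 2.55]. Speed limits (rad/s): [2.57, 2.57, 3.14, 3.14, 3.14, 3.14].

### API

Orientations are given as [roll, pitch, yaw] about the fixed x, y, z axes, in that order (R = Rz(yaw) Ry(pitch) Rx(roll)).
In Python, from cell import monitor, read_camera, job_done, env gives the robot as it stands.
- The arm moves only by the tool arm_command, never from a script. Its argument "commands" is a list that holds one entry, the list of rows, each a list of 5 numbers: the shift along the tool's x, y, z in units of 0.04 m (1.0 is 0.04 m), then the turn about the tool's z in units of 0.15 rad (1.0 is 0.15 rad), then the opening, from 0 (shut) to 1 (fully open). A call has 1 to 8 rows; each row shifts and turns the commanded pose from where the row before left it, along the tool's axes as they then stand; what a row does not reach is not made up. A row lasts 1/8 s, in which the tool goes at most 62.5 mm and 10.7 degrees, less where a joint would pass 70% of its speed; a pose out of reach is approached as far as the arm can. A call with a number of a shift or a turn outside -1 to 1 is refused whole. A call with a gripper value outside its range is refused whole. The fingers move at their own pace and stop on an object; "newtons" is the grip in N (left out, the last holds). Time passes only in rows, so rows that do not move let the fingers close. It gives the time, the measured TCP pose, the force, the opening and the grip force at its end, in the units of the state.
- monitor.sense(): the state, without advancing time (a new reading comes with each control period).
- read_camera(name): name is "scene" or "top" or "wrist"; returns a dict with "img" (400x640x3 uint8, blue, green, red), "z_map" (400x640 float32, m along the optical axis (not along the pixel's ray), 0 where there is no reading), "fx", "fy", "cx", "cy" (pixels), "rvec" (rotation vector, rad) and "tvec" (3), from world to camera coordinates, as OpenCV has them. Camera axes: x right, y down, z forward; pixel columns grow to the right and rows downward; lengths in m; the calibration is good to about 2 mm. A picture is of the moment at which its call begins.
- job_done(): hands the job in; it is judged then, once.
The state is a dict: "clock": time; "qpos": joint angles; "qd": joint speeds; "joint_torque": joint torques, N m; "tool_pos": TCP position; "orientation": TCP orientation; "ft_force": force on the tool from outside, world axes, zero at the start; "ft_torque": the same for the moment, N m; "opening": finger opening in m; "finger_force": force on a finger pad.
Only numpy, scipy, OpenCV 4.12 (cv2) and the standard library are available. Lean on these libraries where they do the work, as an engineer would, in place of code of your own. Each camera call takes 0.05 s, during which the arm holds its last target. There are 200 camera calls.

## Working session

There is one attempt and no reset: what is moved stays moved. The work goes in short steps, Python scripts to look and compute and a tool call to move; the robot and the scene stay as the last step left them, time stands still between calls to the robot, and variables do not carry over. Pictures are saved under pics/ and viewed, at most 10 in all, crops included, and the job is handed in when it is done.

Besides the shell and the picture viewer there is one more tool, called after "Request:" as name([rows], argument=value, ...), one row to a line, values as JSON. arm_command: Moves the arm, as the interface text tells. Shifts and turns lie within -1 to 1; 1 stands for 0.04 m of shift or 0.15 rad of turn. Its arguments: {"type":"object","properties":{"commands":{"type":"array","items":{"type":"array","items":{"type":"array","items":{"type":"number","minimum":-1,"maximum":1}}}},"newtons":{"type":"number"}},"required":["commands"]}

```bash
mkdir -p pics
cat > h.py <<'E'
import numpy as np, cv2
from cell import monitor, read_camera, job_done, env
def cam(n):
    c=read_camera(n); R=cv2.Rodrigues(np.array(c['rvec'],float))[0]; t=np.array(c['tvec'],float).ravel()
    z=c['z_map']; v,u=np.mgrid[:400,:640]
    P=np.stack([(u-c['cx'])/c['fx']*z,(v-c['cy'])/c['fy']*z,z],-1)
    W=(P-t)@R; W[z==0]=np.nan
    return c,W,R,t
def st():
    s=monitor.sense(); print({k:np.round(s[k],4).tolist() for k in ('clock','tool_pos','orientation','ft_force','opening','finger_force','qpos')})
E
python3 - <<'E'
from h import *
st()
for n in('top','scene'):
    c,W,R,t=cam(n); cv2.imwrite(f'pics/{n}0.png',c['img']); np.savez(f'{n}0.npz',W=W,img=c['img'])
    print(n,'campos',-R.T@t,c['fx'])
E
```

```text
{'clock': 0.0, 'tool_pos': [0.2606, 0.6219, 0.2374], 'orientation': [-3.1393, -0.0, 2.7448], 'ft_force': [-0.9172, 0.0535, 0.2021], 'opening': 0.0883, 'finger_force': 0.0, 'qpos': [1.1371, 0.2648, 1.6054, -0.0, 1.2737, -0.0369]}
top campos [ 0.30470177 -0.01373035  1.37306776] 422.64485148743205
scene campos [ 1.44515514 -0.4046765   0.97689615] 410.7615781925117
```

View pics/top0.png

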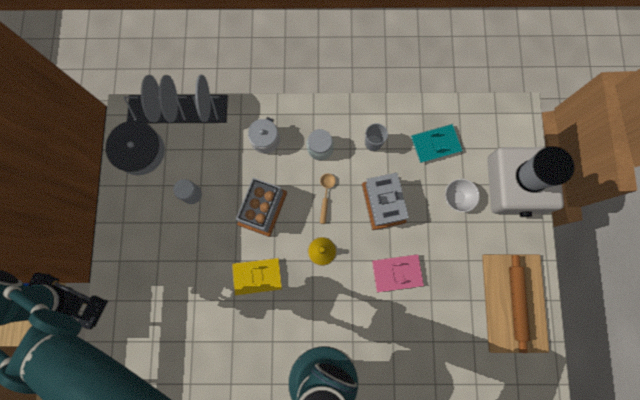

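View pics/scene0.png

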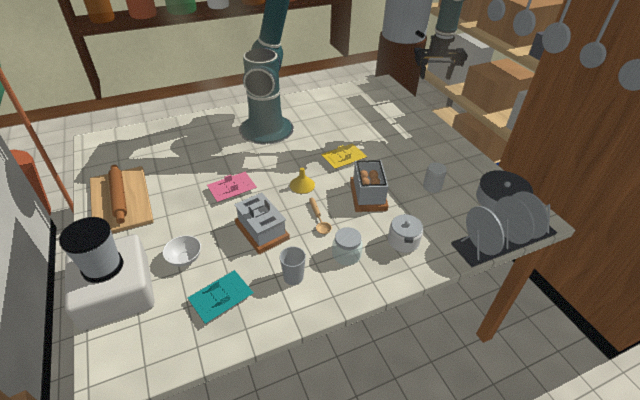

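The top view shows the cover on box_a near (385,198), with tabs along the image vertical. The open box_b with sweets is near (261,206). The pink, turquoise and yellow covers are decoys lying on the counter.

Run:
```python
from h import *
d=np.load('top0.npz');W=d['W'];img=d['img']
for n,(u0,u1,v0,v1) in dict(A=(352,418,160,238),B=(228,295,168,245)).items():
    w=W[v0:v1,u0:u1].reshape(-1,3); w=w[~np.isnan(w[:,2])]
    h,e=np.histogram(w[:,2],bins=np.arange(-.01,.2,.004)); print(n,[(round(a,3),int(b)) for a,b in zip(e,h) if b>8])
    # top level
    zt=np.percentile(w[w[:,2]>.05,2],60 if n=='A' else 85); 
    p=w[abs(w[:,2]-zt)<.007]; r=cv2.minAreaRect((p[:,:2]*1000).astype(np.float32)); print(zt,np.median(p[:,2]),r)
    if n=='A':
        p=w[w[:,2]>zt+.012]; print('tabs',len(p),p[:,2].max(),cv2.minAreaRect((p[:,:2]*1000).astype(np.float32)))
a=cv2.resize(img[160:245,225:425],None,fx=4,fy=4,interpolation=cv2.INTER_CUBIC); cv2.imwrite('pics/crop.png',a)
```

```text
A [(np.float64(-0.01), 56), (np.float64(-0.006), 672), (np.float64(-0.002), 1646), (np.float64(0.002), 774), (np.float64(0.006), 70), (np.float64(0.01), 11), (np.float64(0.014), 24), (np.float64(0.018), 88), (np.float64(0.022), 127), (np.float64(0.026), 57), (np.float64(0.03), 12), (np.float64(0.034), 16), (np.float64(0.042), 11), (np.float64(0.05), 11), (np.float64(0.082), 151), (np.float64(0.086), 746), (np.float64(0.09), 516), (np.float64(0.094), 55), (np.float64(0.11), 18), (np.float64(0.114), 12)]
0.08997852632090739 0.08926427253354742 ((557.798583984375, -197.91738891601562), (147.9395294189453, 100.85601043701172), 11.894539833068848)
tabs 39 0.11974980293676404 ((556.6508178710938, -197.4567413330078), (23.939977645874023, 60.610294342041016), 11.79318904876709)
B [(np.float64(-0.01), 50), (np.float64(-0.006), 623), (np.float64(-0.002), 1635), (np.float64(0.002), 862), (np.float64(0.006), 85), (np.float64(0.01), 16), (np.float64(0.014), 18), (np.float64(0.018), 76), (np.float64(0.022), 128), (np.float64(0.026), 73), (np.float64(0.03), 12), (np.float64(0.034), 14), (np.float64(0.038), 22), (np.float64(0.042), 101), (np.float64(0.046), 185), (np.float64(0.05), 74), (np.float64(0.054), 23), (np.float64(0.058), 25), (np.float64(0.062), 46), (np.float64(0.066), 52), (np.float64(0.07), 113), (np.float64(0.074), 189), (np.float64(0.078), 133), (np.float64(0.082), 66), (np.float64(0.086), 12), (np.float64(0.09), 13), (np.float64(0.094), 21), (np.float64(0.098), 94), (np.float64(0.102), 222), (np.float64(0.106), 135), (np.float64(0.11), 21)]
0.10547491542740844 0.10458806704054358 ((540.220703125, 198.41336059570312), (94.04846954345703, 140.3831024169922), 69.80123901367188)
```

View pics/crop.png

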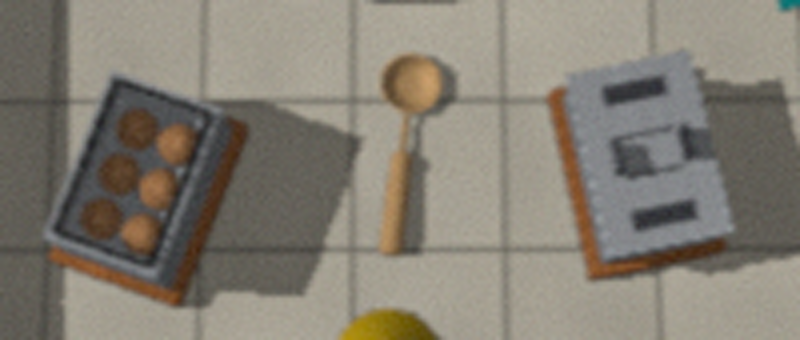

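The crop shows box_b's open mouth at crop (135,185) and the cover at (650,155), with its tabs at (632,158) and (690,143). I'm moving over box_b first for a close wrist view.

Request:
arm_command([
  [[-0.88,-0.59,-0.12,0,1],[-0.88,-0.59,-0.12,0,1],[-0.88,-0.59,-0.12,0,1],[-0.88,-0.59,-0.12,0,1],[-0.88,-0.59,-0.12,0,1],[-0.88,-0.59,-0.12,0,1],[-0.88,-0.59,-0.12,0,1],[-0.88,-0.59,-0.12,0,1]],
])

```text
clock: 1.1
tool_pos: [0.4479, 0.3382, 0.2768]
orientation: [-3.141, -0.0, 2.745]
ft_force: [0.4, 0.0, 0.5]
opening: 0.0882
finger_force: 0.0
```

Request:
arm_command([
  [[-0.88,-0.59,-0.12,-0.1,1],[-0.88,-0.59,-0.12,-0.1,1],[-0.88,-0.59,-0.12,-0.1,1],[-0.88,-0.59,-0.12,0,1],[0,0,0,0,1],[0,0,0,0,1]],
])

```text
clock: 1.85
tool_pos: [0.5436, 0.2004, 0.2957]
orientation: [-3.141, -0.001, 2.789]
ft_force: [-0.6, -0.1, 0.1]
opening: 0.0881
finger_force: 0.0
```

```bash
cat >> h.py <<'E'
def go(x,y,z,yaw):
    s=monitor.sense(); p=np.array(s['tool_pos']); R=cv2.Rodrigues(np.zeros(3))[0]
    from scipy.spatial.transform import Rotation as Ro
    R=Ro.from_euler('xyz',s['orientation']).as_matrix(); d=R.T@(np.array([x,y,z])-p)/.04
    dy=(yaw-s['orientation'][2]+np.pi)%(2*np.pi)-np.pi
    print('units',np.round(d,3),'turn',round(-dy/.15,3))
E
python3 - <<'E'
from h import *
st()
c,W,R,t=cam('wrist'); cv2.imwrite('pics/w1.png',c['img']); np.savez('w1.npz',W=W,img=c['img']); print(-R.T@t)
go(.540,.198,.30,2.789)
E
```

```text
{'clock': 1.85, 'tool_pos': [0.5436, 0.2004, 0.2957], 'orientation': [-3.1413, -0.0014, 2.7892], 'ft_force': [-0.616, -0.0705, 0.0652], 'opening': 0.0881, 'finger_force': 0.0, 'qpos': [0.3098, 0.0538, 1.7409, 0.0006, 1.3481, -0.9087]}
[0.48237671 0.22338763 0.44076386]
units [ 0.056 -0.095 -0.107] turn 0.007
```

View pics/w1.png

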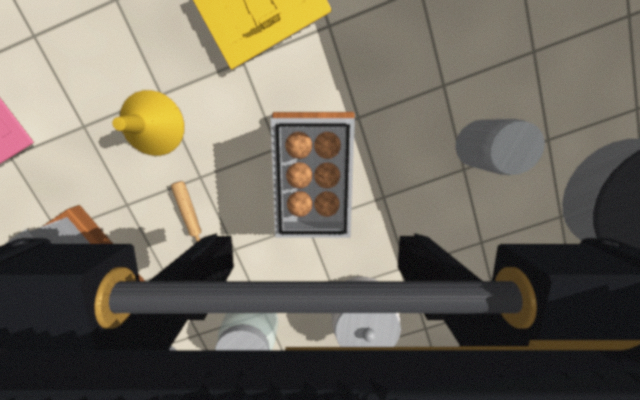

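The wrist view shows all of box_b's rim, from about (275,120) to (350,235), and the image is well aligned with the box.

```bash
cat >> h.py <<'E'
def rect(W,reg,z0,z1,img=None):
    u0,u1,v0,v1=reg; w=W[v0:v1,u0:u1]; m=(w[...,2]>z0)&(w[...,2]<z1)
    n,l,s,_=cv2.connectedComponentsWithStats(m.astype(np.uint8),connectivity=8); k=1+np.argmax(s[1:,4]); p=w[l==k]
    r=cv2.minAreaRect((p[:,:2]*1000).astype(np.float32)); 
    L=max(r[1]); a=r[2] if r[1][0]>r[1][1] else r[2]+90
    a=(a+90)%180-90
    # robust edges: percentiles in box frame
    A=np.radians(a); ex=np.array([np.cos(A),np.sin(A)]); ey=np.array([-ex[1],ex[0]]); q=p[:,:2]
    qx,qy=q@ex,q@ey; bx=np.percentile(qx,[1,99]); by=np.percentile(qy,[1,99])
    print('n',len(p),'zmed',np.median(p[:,2]),'rect',r,'yaw',a,'ctr pct',ex*bx.mean()+ey*by.mean(),'size',np.diff(bx),np.diff(by))
    return p
E
python3 - <<'E'
from h import *
d=np.load('w1.npz');W=d['W'];img=d['img']
w=W[105:245,262:362]; z=w[...,2].ravel(); h,e=np.histogram(z[~np.isnan(z)],bins=np.arange(.08,.13,.002)); print(list(zip(e.round(3).tolist(),h.tolist())))
rect(W,(262,362,105,245),.096,.116)
rect(W,(262,362,105,245),.090,.12)
# colour profile across the middle & long
g=cv2.cvtColor(img,cv2.COLOR_BGR2GRAY)
print(g[160,262:362].tolist()); print(g[105:245,313].tolist())
print((W[160,262:362,2]*1000).round().tolist())
for n,p in (('row L',W[160,272]),('R',W[160,352])): print(n,p)
E
```

```text
[(0.08, 134), (0.082, 0), (0.084, 0), (0.086, 0), (0.088, 0), (0.09, 0), (0.092, 0), (0.094, 0), (0.096, 29), (0.098, 75), (0.1, 838), (0.102, 1128), (0.104, 835), (0.106, 359), (0.108, 0), (0.11, 0), (0.112, 0), (0.114, 0), (0.116, 0), (0.118, 0), (0.12, 0), (0.122, 0), (0.124, 0), (0.126, 0)]
n 3264 zmed 0.10273727994983801 rect ((542.3037719726562, 197.97418212890625), (92.26655578613281, 138.8992919921875), 69.82049560546875) yaw -20.17950439453125 ctr pct [0.5421649  0.19806298] size [0.13853099] [0.09137043]
n 3264 zmed 0.10273727994983801 rect ((542.3037719726562, 197.97418212890625), (92.26655578613281, 138.8992919921875), 69.82049560546875) yaw -20.17950439453125 ctr pct [0.5421649  0.19806298] size [0.13853099] [0.09137043]
[121, 122, 122, 120, 119, 120, 120, 121, 121, 132, 147, 146, 124, 97, 69, 40, 40, 74, 114, 129, 121, 107, 100, 104, 106, 111, 117, 130, 145, 155, 164, 166, 163, 159, 142, 116, 101, 101, 103, 104, 100, 104, 102, 103, 104, 101, 105, 103, 107, 106, 106, 104, 104, 102, 101, 99, 105, 101, 105, 105, 100, 98, 98, 93, 97, 94, 98, 100, 97, 102, 103, 99, 101, 102,
[... 761 characters left out ...]
0.0, -1.0, -2.0, 0.0, -1.0, -0.0, -1.0, 1.0, -0.0, -0.0, 101.0, 102.0, 101.0, 101.0, 105.0, 104.0, 105.0, 103.0, 101.0, 46.0, 46.0, 47.0, 46.0, 46.0, 46.0, 46.0, 46.0, 45.0, 46.0, 46.0, 45.0, 47.0, 46.0, 45.0, 45.0, 45.0, 46.0, 47.0, 46.0, 46.0, 46.0, 46.0, 48.0, 45.0, 47.0, 46.0, 46.0, 46.0, 47.0, 46.0, 44.0, 45.0, 47.0, 46.0, 45.0, 46.0, 45.0, 46.0, 47.0, 47.0, 45.0, 47.0, 46.0, 46.0, 46.0, 46.0, 47.0, 46.0, 47.0, 45.0, 45.0, 48.0, 46.0, 46.0, 47.0, 48.0, 47.0, 46.0, 46.0, 45.0, 45.0, 99.0, 101.0, 106.0, 106.0, 107.0, 103.0, 102.0, 102.0, 102.0, 103.0, -3.0, -2.0, -1.0, 0.0, -1.0, -1.0, -1.0, -1.0]
row L [ 5.09752903e-01  1.44877489e-01 -2.40241006e-04]
R [0.53470294 0.24849991 0.10238978]
```

Request:
arm_command([
  [[-0.38,-0.92,0,0,1],[-0.38,-0.92,0,0,1],[-0.38,-0.92,0,0,1],[-0.38,-0.92,0,0,1],[-0.38,-0.92,0,0,1],[-0.38,-0.92,0,0,1],[-0.38,-0.92,0,0,1],[-0.38,-0.92,0,0,1]],
])

```text
clock: 2.9
tool_pos: [0.5566, -0.1176, 0.2961]
orientation: [3.141, -0.0, 2.792]
ft_force: [0.6, -0.9, 0.4]
opening: 0.0882
finger_force: 0.0
```

Request:
arm_command([
  [[-0.38,-0.92,0,0,1],[-0.38,-0.92,0,0,1],[0,0,0,-0.94,1],[0,0,0,-0.94,1],[0,0,0,-0.94,1],[0,0,0,-0.93,1],[0,0,0,0,1],[0,0,0,0,1]],
])

```text
clock: 3.9
tool_pos: [0.5601, -0.1967, 0.2962]
orientation: [3.141, -0.0, -2.932]
ft_force: [-0.2, -1.3, -1.0]
opening: 0.0882
finger_force: 0.0
```

Run:
```python
from h import *
st()
c,W,R,t=cam('wrist'); cv2.imwrite('pics/w2.png',c['img']); np.savez('w2.npz',W=W,img=c['img']); print(-R.T@t)
reg=(240,390,80,260)
z=W[80:260,240:390,2].ravel();h,e=np.histogram(z[~np.isnan(z)],bins=np.arange(.06,.13,.002)); print(list(zip(e.round(3).tolist(),h.tolist())))
rect(W,reg,.080,.098)
rect(W,reg,.102,.125)
w=W[80:260,240:390].reshape(-1,3);p=w[w[:,2]>.102];print('alltabs',len(p),cv2.minAreaRect((p[:,:2]*1000).astype(np.float32)))
```

```text
{'clock': 3.9, 'tool_pos': [0.5601, -0.1967, 0.2962], 'orientation': [3.1414, -0.0001, -2.932], 'ft_force': [-0.2281, -1.3434, -1.0429], 'opening': 0.0882, 'finger_force': 0.0, 'qpos': [-0.3797, 0.0804, 1.7118, 0.0001, 1.3497, -2.1602]}
[ 0.49605051 -0.21033995  0.44114666]
[(0.06, 0), (0.062, 0), (0.064, 0), (0.066, 0), (0.068, 0), (0.07, 0), (0.072, 0), (0.074, 0), (0.076, 0), (0.078, 0), (0.08, 0), (0.082, 0), (0.084, 24), (0.086, 3737), (0.088, 5661), (0.09, 306), (0.092, 8), (0.094, 1), (0.096, 4), (0.098, 16), (0.1, 20), (0.102, 11), (0.104, 1), (0.106, 4), (0.108, 8), (0.11, 8), (0.112, 161), (0.114, 52), (0.116, 0), (0.118, 0), (0.12, 0), (0.122, 0), (0.124, 0), (0.126, 0)]
n 9741 zmed 0.08824474002650814 rect ((559.4078369140625, -198.67144775390625), (148.0269012451172, 100.05280303955078), 11.676830291748047) yaw 11.676830291748047 ctr pct [ 0.55898498 -0.19876455] size [0.14477463] [0.09767674]
n 123 zmed 0.11349305519897938 rect ((553.46630859375, -171.6465301513672), (25.77629280090332, 5.484747886657715), 12.193620681762695) yaw 12.193620681762695 ctr pct [ 0.55338621 -0.17167422] size [0.02554969] [0.00546421]
alltabs 245 ((559.1239013671875, -198.58563232421875), (25.994274139404297, 60.5734977722168), 12.083642959594727)
```

View pics/w2.png

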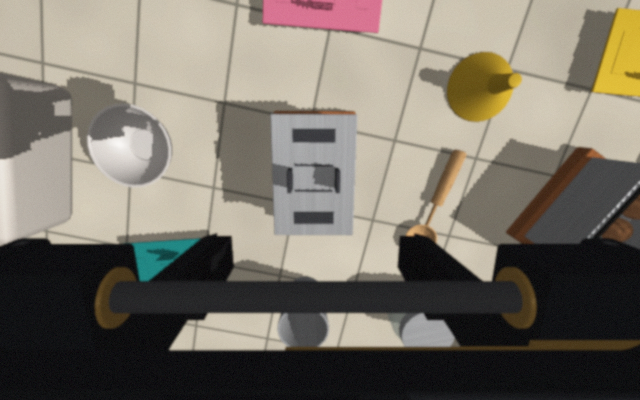

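The cover is centred at (313,172) in the wrist view, aligned with the fingers, and its tabs are at (290,179) and (337,179). Descending.

Request:
arm_command([
  [[0.03,-0.04,0.7,0.02,1],[0,0,0.8,0,1],[0,0,0.8,0,1],[0,0,0.8,0,1],[0,0,0.8,0,1],[0,0,0.5,0,1],[0,0,0.3,0,1],[0,0,0.1,0,1]],
])

```text
clock: 4.95
tool_pos: [0.5593, -0.1994, 0.1041]
orientation: [3.141, -0.0, -2.934]
ft_force: [1.0, 0.7, 0.9]
opening: 0.088
finger_force: 0.0
```

Request:
arm_command([
  [[0,0,0.05,0,1],[0,0,0,0,1],[0,0,0,0,1]],
])

```text
clock: 5.32
tool_pos: [0.5597, -0.1996, 0.1031]
orientation: [-3.141, 0.001, -2.934]
ft_force: [0.4, -0.5, 0.1]
opening: 0.0879
finger_force: 0.0
```

Run:
```python
from h import *
st(); go(.5593,-.1986,.091,-2.9356)
```

```text
{'clock': 5.325, 'tool_pos': [0.5597, -0.1996, 0.1031], 'orientation': [-3.1408, 0.0012, -2.934], 'ft_force': [0.4177, -0.5469, 0.1404], 'opening': 0.0879, 'finger_force': 0.0, 'qpos': [-0.3845, 0.2312, 1.9097, 0.0, 0.9993, -2.1629]}
units [0.006 0.027 0.304] turn 0.011
```

Request:
arm_command([
  [[0,0.02,0.1,0,1],[0,0,0.1,0,1],[0,0,0.05,0,1],[0,0,0.02,0,1],[0,0,0,0,1]],
])

```text
clock: 5.95
tool_pos: [0.5589, -0.1986, 0.0914]
orientation: [3.141, -0.0, -2.934]
ft_force: [-0.3, -0.2, -0.3]
opening: 0.0884
finger_force: 0.0
```

Request:
arm_command([
  [[0,0,0.02,0,1],[0,0,0.02,0,1],[0,0,0,0,1]],
])

```text
clock: 6.32
tool_pos: [0.559, -0.1986, 0.0899]
orientation: [3.142, -0.0, -2.934]
ft_force: [0.7, 0.5, -0.7]
opening: 0.0878
finger_force: 0.0
```

Request:
arm_command([
  [[0,0,0,0,0.6],[0,0,0,0,0.6],[0,0,0,0,0.6],[0,0,0,0,0.6]],
], newtons=15)

```text
clock: 6.82
tool_pos: [0.5591, -0.199, 0.09]
orientation: [-3.141, 0.0, -2.934]
ft_force: [-0.1, -1.7, 0.3]
opening: 0.0532
finger_force: 6.5
```

Request:
arm_command([
  [[0,0,0,0,0.45],[0,0,0,0,0.45],[0,0,0,0,0.45],[0,0,0,0,0.45],[0,0,0,0,0.45]],
])

```text
clock: 7.45
tool_pos: [0.5592, -0.1989, 0.0902]
orientation: [-3.141, 0.0, -2.934]
ft_force: [-2.1, -2.7, 4.8]
opening: 0.0457
finger_force: 15.0
```

Request:
arm_command([
  [[0,0,-0.05,0,0.3],[0,0,-0.05,0,0.3],[0,0,-0.05,0,0.3],[0,0,0,0,0.3]],
])

```text
clock: 7.95
tool_pos: [0.5588, -0.1982, 0.0955]
orientation: [3.141, -0.0, -2.934]
ft_force: [0.7, 0.6, -1.8]
opening: 0.0457
finger_force: 15.0
```

Request:
arm_command([
  [[0,0,-0.1,0,0.3],[0,0,-0.1,0,0.3],[0,0,-0.15,0,0.3],[0,0,-0.15,0,0.3],[0,0,-0.2,0,0.3],[0,0,-0.2,0,0.3],[0,0,0,0,0.3]],
])

```text
clock: 8.82
tool_pos: [0.5598, -0.1989, 0.1332]
orientation: [-3.14, 0.002, -2.934]
ft_force: [-0.4, 0.2, -1.4]
opening: 0.0457
finger_force: 15.0
```

Request:
arm_command([
  [[0,0,-0.3,0.2,0.3],[0,0,-0.5,0.5,0.3],[0,0,-0.5,0.7,0.3],[0,0,-0.3,0.8,0.3],[0,0,0,0.8,0.3],[0,0,0,0.5,0.3],[0,0,0,0.22,0.3],[0,0,0,0,0.3]],
])

```text
clock: 9.82
tool_pos: [0.559, -0.1986, 0.196]
orientation: [3.142, -0.0, 2.792]
ft_force: [-0.2, 0.3, -2.1]
opening: 0.0456
finger_force: 15.0
```

Request:
arm_command([
  [[0.1,0.25,0,0,0.3],[0.2,0.5,0,0,0.3],[0.28,0.68,0,0,0.3],[0.28,0.68,0,0,0.3],[0.28,0.68,0,0,0.3],[0.28,0.68,0,0,0.3],[0.28,0.68,0,0,0.3],[0.28,0.68,0,0,0.3]],
])

```text
clock: 10.82
tool_pos: [0.5502, 0.0125, 0.1959]
orientation: [3.141, -0.0, 2.792]
ft_force: [0.4, -0.3, -1.5]
opening: 0.0456
finger_force: 15.0
```

Request:
arm_command([
  [[0.28,0.68,0,0,0.3],[0.28,0.68,0,0,0.3],[0.28,0.68,0,0,0.3],[0.28,0.68,0,0,0.3],[0.28,0.65,0,0,0.3],[0.2,0.5,0,0,0.3],[0.15,0.3,0,0,0.3],[0,0,0,0,0.3]],
])

```text
clock: 11.82
tool_pos: [0.5421, 0.1915, 0.1959]
orientation: [-3.141, -0.0, 2.793]
ft_force: [0.1, -0.3, -1.9]
opening: 0.0459
finger_force: 15.0
```

Run:
```python
from h import *
st(); go(.5420,.1979,.19,2.789)
c,W,R,t=cam('wrist'); cv2.imwrite('pics/w3.png',c['img']); np.savez('w3.npz',W=W,img=c['img'])
st(); go(.5420,.1979,.19,2.789)
c,W,R,t=cam('top'); np.savez('t3.npz',W=W,img=c['img'])
st()
```

```text
{'clock': 11.825, 'tool_pos': [0.5421, 0.1915, 0.1959], 'orientation': [-3.1413, -0.0, 2.7929], 'ft_force': [0.0544, -0.2725, -1.8849], 'opening': 0.0459, 'finger_force': 14.9999, 'qpos': [0.2964, 0.1072, 1.8692, -0.0002, 1.1654, -0.9256]}
units [0.057 0.149 0.147] turn 0.026
{'clock': 11.875, 'tool_pos': [0.5422, 0.1908, 0.1958], 'orientation': [-3.141, 0.0, 2.7922], 'ft_force': [-0.505, 0.3553, -0.9722], 'opening': 0.0456, 'finger_force': 14.9998, 'qpos': [0.2953, 0.1071, 1.8694, -0.0005, 1.1654, -0.9259]}
units [0.067 0.165 0.145] turn 0.021
{'clock': 11.925, 'tool_pos': [0.5423, 0.1903, 0.1958], 'orientation': [-3.1409, -0.0, 2.7914], 'ft_force': [0.3139, -0.3431, -2.6146], 'opening': 0.0456, 'finger_force': 14.9998, 'qpos': [0.2945, 0.1071, 1.8695, -0.0006, 1.1654, -0.9259]}
```

View pics/w3.png

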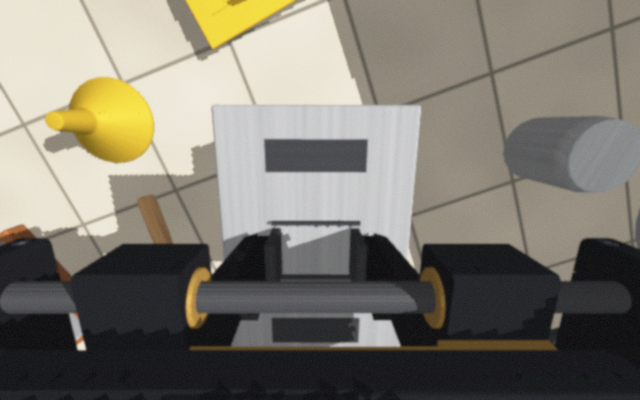

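The held cover sits level and square to the fingers. Its front edge is along row 105, columns 213 to 420. I'll measure its offset from the TCP.

Run:
```python
from h import *
W=np.load('w3.npz')['W']; s=monitor.sense(); tcp=np.array([.5421,.1912]); yaw=2.7925
ex=np.array([np.cos(yaw),np.sin(yaw)]); ey=np.array([np.sin(yaw),-np.cos(yaw)])
w=W[95:225,200:435]; m=(w[...,2]>.17)&(w[...,2]<.215)
q=(w[...,:2]-tcp); X=q@ex; Y=q@ey
X[~m]=np.nan;Y[~m]=np.nan
print('z',np.nanmedian(w[...,2][m]), 'z by row',[round(float(np.nanmedian(np.where(m[r],w[r,:,2],np.nan))),4) for r in (20,50,90,120)],'z by col',[round(float(np.nanmedian(np.where(m[:,r],w[:,r,2],np.nan))),4) for r in (30,60,150,200)])
print('front edge max X', [round(float(np.nanmax(X[:,c])),4) for c in range(25,210,20)])
print('Y extents',[(round(float(np.nanmin(Y[r])),4),round(float(np.nanmax(Y[r])),4)) for r in range(15,110,12)])
st(); go(.5420,.1979,.19,2.789)
```

```text
z 0.1940965758196244 z by row [0.194, 0.1946, 0.194, 0.194] z by col [0.1941, 0.1939, 0.1942, 0.194]
front edge max X [0.0738, 0.0737, 0.0738, 0.0739, 0.0738, 0.0739, 0.0738, 0.0739, 0.0739, 0.0739]
Y extents [(-0.0481, 0.0504), (-0.048, 0.0498), (-0.0481, 0.0506), (-0.0484, 0.0504), (-0.0482, 0.0506), (-0.0486, 0.0503), (-0.0483, 0.0507), (-0.0481, 0.0509)]
{'clock': 11.925, 'tool_pos': [0.5423, 0.1903, 0.1958], 'orientation': [-3.1409, -0.0, 2.7914], 'ft_force': [0.3139, -0.3431, -2.6146], 'opening': 0.0456, 'finger_force': 14.9998, 'qpos': [0.2945, 0.1071, 1.8695, -0.0006, 1.1654, -0.9259]}
units [0.073 0.175 0.145] turn 0.016
```

Request:
arm_command([
  [[0.03,0.06,0.1,0.01,0.3],[0.04,0.1,0.3,0,0.3],[0,0,0.4,0,0.3],[0,0,0.4,0,0.3],[0,0,0.2,0,0.3],[0,0,0.1,0,0.3],[0,0,0,0,0.3],[0,0,0,0,0.3]],
])

```text
clock: 12.92
tool_pos: [0.5425, 0.1979, 0.1365]
orientation: [3.141, 0.001, 2.79]
ft_force: [0.0, 0.7, -2.4]
opening: 0.0457
finger_force: 15.0
```

Request:
arm_command([
  [[0,0,0,0,0.3],[0,0,0,0,0.3]],
])

```text
clock: 13.18
tool_pos: [0.5423, 0.1978, 0.1364]
orientation: [3.141, 0.001, 2.79]
ft_force: [1.0, -0.6, -2.8]
opening: 0.0457
finger_force: 15.0
```

Run:
```python
from h import *
st(); go(.5419,.1974,.13,2.789)
c,W,R,t=cam('scene'); cv2.imwrite('pics/s4.png',cv2.resize(c['img'][120:230,310:450],None,fx=5,fy=5,interpolation=cv2.INTER_CUBIC))
```

```text
{'clock': 13.175, 'tool_pos': [0.5423, 0.1978, 0.1364], 'orientation': [3.1411, 0.0006, 2.7898], 'ft_force': [1.0238, -0.6053, -2.8379], 'opening': 0.0457, 'finger_force': 14.9998, 'qpos': [0.3066, 0.1655, 1.9204, -0.0, 1.0548, -0.9124]}
units [ 0.005 -0.012  0.159] turn 0.006
```

View pics/s4.png

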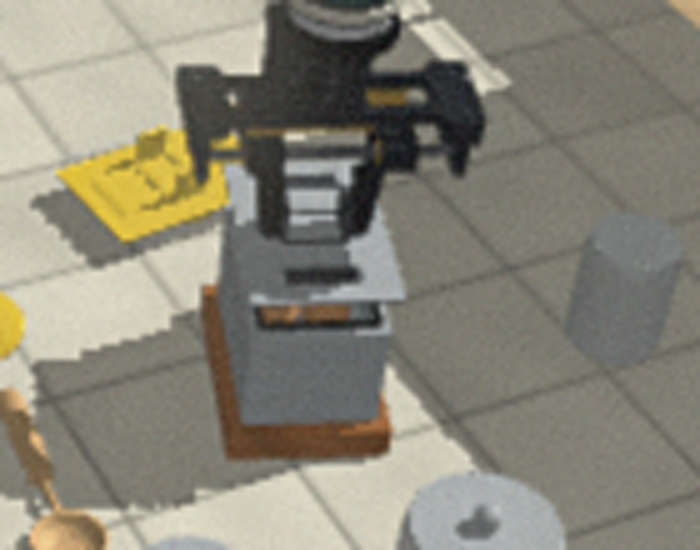

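The scene crop shows the cover level and square above box_b's mouth at about crop (320,310). Now feeling down slowly.

Request:
arm_command([
  [[0,0,0.03,0,0.3],[0,0,0.03,0,0.3],[0,0,0.03,0,0.3],[0,0,0.03,0,0.3],[0,0,0.03,0,0.3],[0,0,0.03,0,0.3],[0,0,0.03,0,0.3],[0,0,0.03,0,0.3]],
])

```text
clock: 14.22
tool_pos: [0.542, 0.1977, 0.1262]
orientation: [-3.142, 0.0, 2.79]
ft_force: [-0.2, -0.5, -2.4]
opening: 0.0458
finger_force: 15.0
```

Request:
arm_command([
  [[0,0,0.03,0,0.3],[0,0,0.03,0,0.3],[0,0,0.03,0,0.3],[0,0,0.03,0,0.3],[0,0,0.03,0,0.3],[0,0,0.03,0,0.3]],
])

```text
clock: 14.98
tool_pos: [0.542, 0.1977, 0.119]
orientation: [3.142, -0.0, 2.79]
ft_force: [-0.1, 0.4, -2.6]
opening: 0.0456
finger_force: 15.0
```

Lugs are in the mouth without side force.

Request:
arm_command([
  [[0,0,0.03,0,0.3],[0,0,0.03,0,0.3],[0,0,0.03,0,0.3],[0,0,0.03,0,0.3],[0,0,0.03,0,0.3]],
])

```text
clock: 15.6
tool_pos: [0.542, 0.1977, 0.113]
orientation: [3.142, 0.0, 2.79]
ft_force: [-1.5, -0.8, -1.0]
opening: 0.0458
finger_force: 15.0
```

Request:
arm_command([
  [[0,0,0.03,0,0.3],[0,0,0.03,0,0.3],[0,0,0.02,0,0.3]],
])

```text
clock: 15.98
tool_pos: [0.5421, 0.1977, 0.1104]
orientation: [3.142, 0.0, 2.79]
ft_force: [-1.8, -0.7, 2.9]
opening: 0.0455
finger_force: 15.0
```

Request:
arm_command([
  [[0,0,0.02,0,0.3],[0,0,0.02,0,0.3],[0,0,0,0,0.3]],
])

```text
clock: 16.35
tool_pos: [0.5421, 0.1977, 0.109]
orientation: [3.142, 0.0, 2.79]
ft_force: [-3.7, -1.3, 6.0]
opening: 0.0458
finger_force: 15.0
```

Request:
arm_command([
  [[0,0,0.02,0,0.3],[0,0,0.02,0,0.3],[0,0,0,0,0.3]],
])

```text
clock: 16.73
tool_pos: [0.5421, 0.1977, 0.108]
orientation: [3.142, 0.0, 2.79]
ft_force: [-4.3, -1.8, 9.0]
opening: 0.0452
finger_force: 15.0
```

Request:
arm_command([
  [[0.01,-0.01,0.01,0,0.3],[0,0,0.02,0,0.3],[0,0,0,0,0.3]],
], newtons=9)

```text
clock: 17.1
tool_pos: [0.5422, 0.1977, 0.1075]
orientation: [3.141, 0.001, 2.79]
ft_force: [-4.1, -1.6, 11.3]
opening: 0.0459
finger_force: 9.0
```

Request:
arm_command([
  [[0,0,0.02,0,0.3],[0,0,0,0,0.3]],
])

```text
clock: 17.35
tool_pos: [0.5423, 0.1977, 0.1075]
orientation: [3.141, 0.002, 2.79]
ft_force: [-5.9, -2.1, 15.1]
opening: 0.0462
finger_force: 10.8
```

Request:
arm_command([
  [[0,0,0.02,0,0.3],[0,0,0,0,0.3]],
])

```text
clock: 17.6
tool_pos: [0.5424, 0.1979, 0.1074]
orientation: [3.14, 0.002, 2.79]
ft_force: [-8.2, -1.8, 19.3]
opening: 0.0464
finger_force: 12.7
```

Request:
arm_command([
  [[0,0,0.02,0,0.3],[0,0,0,0,0.3]],
])

```text
clock: 17.85
tool_pos: [0.5425, 0.198, 0.1074]
orientation: [3.14, 0.002, 2.79]
ft_force: [-9.5, -2.6, 22.7]
opening: 0.0466
finger_force: 14.7
```

```bash
python3 -c "
from h import *
st();print(monitor.sense()['ft_torque'])"
```

```text
{'clock': 17.85, 'tool_pos': [0.5425, 0.198, 0.1074], 'orientation': [3.1401, 0.0017, 2.7897], 'ft_force': [-9.4573, -2.5974, 22.7197], 'opening': 0.0466, 'finger_force': 14.681, 'qpos': [0.3067, 0.1965, 1.9434, 0.0002, 0.9995, -0.9123]}
[-0.64688247  1.61135675 -0.13331572]
```

Request:
arm_command([
  [[0,0,0,0,0.55],[0,0,0,0,0.58]],
])

```text
clock: 18.1
tool_pos: [0.5432, 0.1999, 0.1075]
orientation: [3.136, 0.002, 2.789]
ft_force: [-7.3, 5.7, 19.2]
opening: 0.051
finger_force: 14.1
```

Request:
arm_command([
  [[0,0,0,0,0.62],[0,0,0,0,0.65],[0,0,0,0,0.68]],
])

```text
clock: 18.48
tool_pos: [0.5445, 0.2012, 0.1077]
orientation: [3.133, 0.004, 2.789]
ft_force: [-3.1, 8.1, 15.9]
opening: 0.06
finger_force: 10.9
```

Request:
arm_command([
  [[0,0,0,0,0.72],[0,0,0,0,0.76],[0,0,0,0,0.78],[0,0,0,0,0.78]],
])

```text
clock: 18.98
tool_pos: [0.5454, 0.2012, 0.1077]
orientation: [3.132, 0.006, 2.789]
ft_force: [0.0, 8.4, 14.6]
opening: 0.0684
finger_force: 8.8
```

Request:
arm_command([
  [[0,0,0,0,0.82],[0,0,0,0,0.84],[0,0,0,0,0.84],[0,0,0,0,0.84]],
])

```text
clock: 19.48
tool_pos: [0.5461, 0.2012, 0.1078]
orientation: [3.132, 0.007, 2.789]
ft_force: [-0.6, 7.8, 13.4]
opening: 0.0739
finger_force: 6.4
```

Request:
arm_command([
  [[0,0,-0.03,0,0.84],[0,0,-0.03,0,0.84],[0,0,-0.03,0,0.84],[0,0,-0.03,0,0.84],[0,0,-0.03,0,0.84],[0,0,-0.03,0,0.84]],
])

```text
clock: 20.23
tool_pos: [0.5404, 0.197, 0.1094]
orientation: [-3.14, -0.002, 2.79]
ft_force: [0.2, -0.3, -0.1]
opening: 0.0738
finger_force: 0.0
```

Request:
arm_command([
  [[0,0,-0.1,0,0.95],[0,0,-0.3,0,1],[0,0,-0.6,0,1],[0,0,-0.9,0,1],[0,0,-1,0,1],[0,0,-1,0,1],[0,0,-0.7,0,1],[0,0,0,0,1]],
])

```text
clock: 21.22
tool_pos: [0.543, 0.1979, 0.2981]
orientation: [3.138, 0.005, 2.79]
ft_force: [0.4, -0.3, 0.1]
opening: 0.0881
finger_force: 0.0
```

Run:
```python
from h import *
st()
c,W,R,t=cam('wrist'); cv2.imwrite('pics/w5.png',c['img']); np.savez('w5.npz',W=W)
reg=(240,390,80,260)
rect(W,reg,.098,.114)
w=W[80:260,240:390].reshape(-1,3);p=w[w[:,2]>.118];print('tabs',len(p),p[:,2].max(),cv2.minAreaRect((p[:,:2]*1000).astype(np.float32)))
yaw=-.3522; ex=np.array([np.cos(yaw),np.sin(yaw)]);ey=np.array([-ex[1],ex[0]])
q=w[(w[:,2]>.098)&(w[:,2]<.114)]; d=q[:,:2]-[.5422,.198]
print('plane',np.linalg.lstsq(np.c_[d@ex,d@ey,np.ones(len(d))],q[:,2],rcond=None)[0])
pt=p[:,:2]-[.5422,.198]; print('tab y extents',np.percentile(pt@ey,[0,2,98,100]))
c,W,R,t=cam('scene'); cv2.imwrite('pics/s5.png',c['img'])
```

```text
{'clock': 21.225, 'tool_pos': [0.543, 0.1979, 0.2981], 'orientation': [3.1376, 0.0052, 2.7897], 'ft_force': [0.3558, -0.2537, 0.1051], 'opening': 0.0881, 'finger_force': 0.0, 'qpos': [0.3065, 0.0449, 1.746, 0.0, 1.3442, -0.9125]}
n 10704 zmed 0.10782401291714594 rect ((542.1248779296875, 196.108642578125), (100.14678192138672, 147.198486328125), 69.87796783447266) yaw -20.122032165527344 ctr pct [0.54173762 0.19619877] size [0.14423292] [0.09757624]
tabs 291 0.13550203200995703 ((541.9345703125, 195.6334228515625), (60.39856719970703, 25.7789306640625), 69.91657257080078)
plane [-0.00016387 -0.00016495  0.10785679]
tab y extents [-0.03251298 -0.03226522  0.02770383  0.02790423]
```

View pics/w5.png

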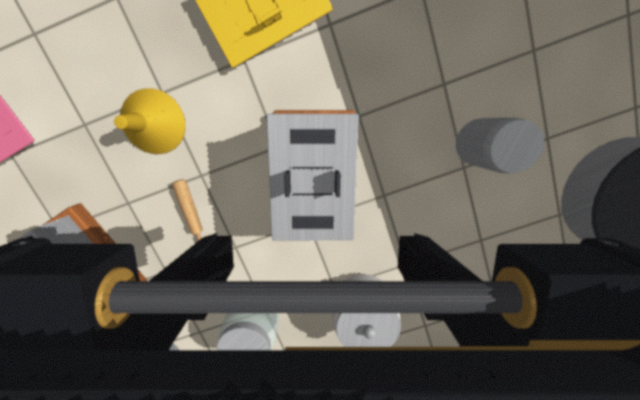

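View pics/s5.png

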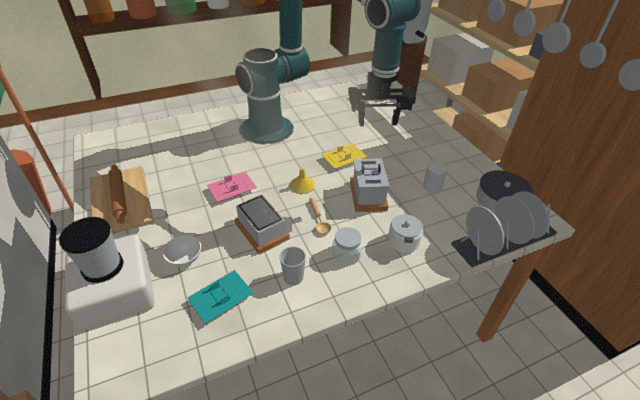

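The wrist and scene views show the cover level on box_b, with its tabs at (288,183) and (337,183) in the wrist view. The tabs measure 60.4 mm over the outer faces, so both are fully out. That is only possible with both catches under the rim. The other items look unmoved, so I'm handing in.

```bash
python3 -c "
from h import *
print(job_done())"
```

```text
the job is handed in; nothing more can be done
None
```

The cover is off the empty box and pressed home on the packed box: it sits level, with both tabs measured fully out, so both catches must be under the rim, and the job is handed in at about 21 s with no verdict returned.

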